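# Weigh down the freshly leafed cards

## Robot

A 7-joint arm with a two-finger parallel gripper is mounted at the origin on the work surface. World frame = base frame: x ahead of the robot, y to its left, z up, the work surface at z = 0. Lengths are in m, angles in rad, forces in N, time in s.
With the tool pointing down it reaches from about 0.35 to 0.9 m from the base axis. Payload 8.1 kg.
Tool frame: the origin (TCP) lies at the very end of the fingers, on their centre line; the grasp point (between the pads) lies 19 mm behind it (robot.tcp_to_grasp is the distance from the TCP to the grasp point, in m); y points along the fingers, x is the direction in which the jaws open and shut, and the axes are right-handed (so a half turn about y gives the same grasp; the last joint's range is limited). The gripper opens to 92 mm and grips with 3 to 60 N. Pads are 19 mm wide; open, the fingers measure 130 mm over their backs; the gripper's body (75 mm by 190 mm) begins 47 mm behind the grasp point.
Start: joints at [1.106, 0.434, 0.025, 1.573, -0.012, 1.134, -0.075], TCP at [0.221, -0.585, 0.227] pointing down, gripper open.
Joint ranges: [-2.62, 2.62], [-0.44, 2.09], [-1.27, 1.32], [0.08, 2.57], [-1.32, 4.46], [0.12, 2], [-2.74, 2.74]. Speed limits (rad/s): [2.22, 2.22, 3.01, 3.01, 3.14, 3.14, 3.14].

## Interface

Orientations are given as a unit quaternion [x, y, z, w].
In Python, from rig import robot, camera, workorder gives the robot as it stands.
- The arm moves only by the tool move_arm, never from a script. Its argument "targets" is a list of rows, each a list of 7 numbers: the shift along the tool's x, y, z as a fraction of full scale, then the turn, a rotation vector about the tool's x, y, z as a fraction of full scale, then the closure, from 0 (fully open) to 1 (shut). In form: [[x, y, z, ax, ay, az, jaw], ...]. A call has 1 to 10 rows; each row shifts and turns the commanded pose from where the row before left it, along the tool's axes as they then stand; what a row does not reach is not made up. Full scale, the value 1, is 250 mm for a shift and 90 degrees for a turn. A row lasts 1/12 s, in which the tool goes at most 41.7 mm and 7.16 degrees, less where a joint would pass 70% of its speed; a pose out of reach is approached as far as the arm can. A call with a number of a shift or a turn outside -1 to 1 is refused whole. A call with a gripper value outside its range is refused whole. The fingers move at their own pace and stop on an object; the grip force is fixed at half the most. Time passes only in rows, so rows that do not move let the fingers close. It gives the time, the measured TCP pose, the force and the opening at its end, in the units of the state.
- robot.get_obs(): the state, without advancing time (a new reading comes with each control period).
- camera(name): name is "scene" or "top" or "wrist"; returns a dict with "pixels" (384x512x3 uint8, red, green, blue), "range_z" (384x512 float32, m along the optical axis (not along the pixel's ray), 0 where there is no reading), "intrinsics" (3x3 intrinsics, pixels), "R" (3x3) and "t" (3): a world point X has camera coordinates R X + t; the wrist camera has in their place "mount" (4x4, takes a point from camera to tool coordinates, whose origin is the TCP and whose axes are the tool frame's). Camera axes: x right, y down, z forward; pixel columns grow to the right and rows downward; lengths in m; the calibration is good to about 2 mm. A picture is of the moment at which its call begins: read the wrist's pose just before it.
- workorder.job_done(): hands the job in, once; it reports no verdict.
The state is a dict: "time_s": time; "joint_pos": joint angles; "joint_vel": joint speeds; "tau": joint torques, N m; "position": TCP position; "eef_rot": TCP orientation; "wrist_force": force on the tool from outside, world axes, zero at the start; "moment": the same for the moment, N m; "opening": opening from 0.0 (shut) to 1.0 (fully open).
Only numpy, scipy, OpenCV 4.12 (cv2) and the standard library are available. Lean on these libraries where they do the work, as an engineer would, in place of code of your own. Each camera call takes 0.05 s, during which the arm holds its last target.

## Task

Four blue cards carry fresh silver-leaf patches that must dry flat: put on each card the brass weight whose foot has the shape of its patch, centred on the patch, turned to match it and standing flat. Set the weights down gently rather than dropping them, let no weight touch another weight's card, and leave the two paint jars where they stand.

Things in the scene. Friction and masses are not known exactly. Their poses are not given: they have to be found in the camera images.
- weight_round: Loose pressing weight, about 0.5 kg: brass foot 16 mm thick, seen from above as a disc 66 mm across, and on it a green-lacquered wooden grip bar 44 mm along the weight's x, 22 mm wide along y, from 16 to 66 mm above the underside, in the middle. Origin: centre of the underside, z up. Pinch the bar across its 22 mm from above.
- weight_square: Loose pressing weight, about 0.5 kg: brass foot 16 mm thick, seen from above as a square 60 x 60 mm, and on it a green-lacquered wooden grip bar 44 mm along the weight's x, 22 mm wide along y, from 16 to 66 mm above the underside, in the middle. Origin: centre of the underside, z up. Pinch the bar across its 22 mm from above.
- weight_oblong: Loose pressing weight, about 0.5 kg: brass foot 16 mm thick, seen from above as a rectangle, 84 mm along the weight's x and 40 mm along y, and on it a green-lacquered wooden grip bar 44 mm along the weight's x, 22 mm wide along y, from 16 to 66 mm above the underside, in the middle. Origin: centre of the underside, z up. Pinch the bar across its 22 mm from above.
- weight_diamond: Loose pressing weight, about 0.5 kg: brass foot 16 mm thick, seen from above as a rhombus with its corners 92 mm apart along the weight's x and 58 mm apart along y, and on it a green-lacquered wooden grip bar 44 mm along the weight's x, 22 mm wide along y, from 16 to 66 mm above the underside, in the middle. Origin: centre of the underside, z up. Pinch the bar across its 22 mm from above.
- card_round: Fixed flat card, dark blue, 100 x 100 mm and 3 mm thick, with a bright silver-white leaf patch in its middle: a disc 70 mm across. Origin: centre of the card's underside, x and y along its edges, z up. Its own weight's foot is the same shape, 2 to 3 mm smaller all round; any turn fits.
- card_square: Fixed flat card, dark blue, 100 x 100 mm and 3 mm thick, with a bright silver-white leaf patch in its middle: a square 64 x 64 mm, sides parallel to the card's edges. Origin: centre of the card's underside, x and y along its edges, z up. Its own weight's foot is the same shape, 2 to 3 mm smaller all round; fits at every quarter turn.
- card_oblong: Fixed flat card, dark blue, 100 x 100 mm and 3 mm thick, with a bright silver-white leaf patch in its middle: a rectangle, 88 mm along the card's x and 44 mm along y. Origin: centre of the card's underside, x and y along its edges, z up. Its own weight's foot is the same shape, 2 to 3 mm smaller all round; fits with the weight's x along the card's x, either way round.
- card_diamond: Fixed flat card, dark blue, 100 x 100 mm and 3 mm thick, with a bright silver-white leaf patch in its middle: a rhombus with its corners 98 mm apart along the card's x and 62 mm apart along y. Origin: centre of the card's underside, x and y along its edges, z up. Its own weight's foot is the same shape, 2 to 3 mm smaller all round; fits with the weight's x along the card's x, either way round.
- jar_blue: Small loose blue paint jar with a black cap, 40 mm across and 48 mm tall, standing between the cards and weights. Origin: centre of its underside. To be left alone.
- jar_red: Small loose red paint jar with a black cap, 40 mm across and 48 mm tall, standing between the cards and weights. Origin: centre of its underside. To be left alone.
There are look-alikes about, which are no part of the job. What is shaped like the weight_oblong but pink, purple or red is not meant.

How it is judged:
At the end, for the whole second after the job is handed in: Each weight stands flat, released and at rest, on the card with the patch of its shape, its centre within 10 mm of the card's centre and, except for the round one, turned to within 0.2 rad of the patch (the square one at any quarter turn); both jars stand upright within 20 mm of where they were (horizontal distance between weight_round and card_round below 0.01 m and z of weight_round in the frame of card_round between 0 and 0.006 m and angle between each of weight_round, weight_square, weight_oblong, weight_diamond's own z axis and vertical below 0.06 rad and linear speed of each of weight_round, weight_square, weight_oblong, weight_diamond below 0.01 m/s and angular speed of each of weight_round, weight_square, weight_oblong, weight_diamond below 0.1 rad/s and horizontal distance between weight_square and card_square below 0.01 m and z of weight_square in the frame of card_square between 0 and 0.006 m and (angle between the x axis of weight_square and the x axis of card_square, either way round below 0.2 rad or angle between the x axis of weight_square and the y axis of card_square, either way round below 0.2 rad) and horizontal distance between weight_oblong and card_oblong below 0.01 m and z of weight_oblong in the frame of card_oblong between 0 and 0.006 m and angle between the x axis of weight_oblong and the x axis of card_oblong, either way round below 0.2 rad and horizontal distance between weight_diamond and card_diamond below 0.01 m and z of weight_diamond in the frame of card_diamond between 0 and 0.006 m and angle between the x axis of weight_diamond and the x axis of card_diamond, either way round below 0.2 rad and distance of each of jar_blue, jar_red from where it was at the start of the episode below 0.02 m and angle between each of jar_blue, jar_red's own z axis and vertical below 0.1 rad); the robot touches nothing.
It fails at once if a weight touches another weight's card (contact force between any of weight_round, weight_oblong, weight_diamond and card_square above 0.5 N or contact force between any of weight_round, weight_square, weight_diamond and card_oblong above 0.5 N or contact force between any of weight_round, weight_square, weight_oblong and card_diamond above 0.5 N or contact force between any of weight_square, weight_oblong, weight_diamond and card_round above 0.5 N).
It fails at once if a weight is dropped (falls free at over 0.5 m/s, from more than about 13 mm) or pressed down on its card with over 70 N (contact force between weight_round and card_round above 70 N or (linear speed of weight_round above 0.5 m/s and contact force between the fingers and weight_round below 0.1 N) or contact force between weight_square and card_square above 70 N or (linear speed of weight_square above 0.5 m/s and contact force between the fingers and weight_square below 0.1 N) or contact force between weight_oblong and card_oblong above 70 N or (linear speed of weight_oblong above 0.5 m/s and contact force between the fingers and weight_oblong below 0.1 N) or contact force between weight_diamond and card_diamond above 70 N or (linear speed of weight_diamond above 0.5 m/s and contact force between the fingers and weight_diamond below 0.1 N)).
It fails at once if a paint jar is shifted by more than 20 mm (distance of any of jar_blue, jar_red from where it was at the start of the episode above 0.02 m).
It also fails if it takes over 120 s, if anything falls off the work surface, if the arm or the gripper's body presses on something with over 40 N, if the wrist force passes 120 N, or if a joint passes its speed limit or range.

## Working session

There is one attempt and no reset: what is moved stays moved. The work goes in short steps, Python scripts to look and compute and a tool call to move; the robot and the scene stay as the last step left them, time stands still between calls to the robot, and variables do not carry over. Pictures are saved under pics/ and viewed, and the job is handed in when it is done.

Besides the shell and the picture viewer there is one more tool, called after "Call:" as name(argument=value, ...) on one line, values as JSON. move_arm: Moves the arm, as the interface text tells. Its arguments: {"type":"object","properties":{"targets":{"type":"array"}},"required":["targets"]}

```bash
mkdir -p pics; ls
python3 - <<'E'
from rig import robot,camera
import cv2,numpy as np
o=robot.get_obs();print(o)
for n in("scene","top","wrist"):
    c=camera(n);cv2.imwrite(f"pics/{n}0.png",c["pixels"][:,:,::-1]);print(n,c["intrinsics"].tolist(),{k:np.round(c[k],4).tolist() for k in("R","t","mount") if k in c})
    r=c["range_z"];print(r.min(),r.max(),(r>0).mean())
E
```

```text
pics
{'time_s': 0.0, 'joint_pos': array([ 1.10639544,  0.43522408,  0.02498009,  1.57415109, -0.01158576,
        1.13401535, -0.07509211]), 'joint_vel': array([ 0.00034478,  0.00073218, -0.00200198,  0.00198372,  0.00128055,
        0.0008327 ,  0.00027025]), 'tau': array([ 1.78218143e-04, -6.67835069e+01,  9.85025950e-01, -3.14449954e+01,
       -6.04550494e-02,  4.29715379e-02,  1.74291104e-04]), 'position': array([ 0.22096533, -0.58404978,  0.22592352]), 'eef_rot': array([-0.58150337,  0.40241314, -0.40138988,  0.58206844]), 'wrist_force': array([-0.39283879, -0.21909571,  0.56832031]), 'moment': array([-0.03332192,  0.02312582, -0.00790703]), 'opening': 1.0018117654974634}
scene [[449.0102839390388, 0.0, 252.56126460571198], [0.0, 449.0102839390388, 202.21669392146057], [0.0, 0.0, 1.0]] {'R': [[0.2924, 0.9561, 0.0211], [0.6756, -0.1909, -0.7122], [-0.6768, 0.2225, -0.7017]], 't': [-0.2333, -0.2754, 1.464]}
0.0 3.7195952 0.9959818522135416
top [[370.6030171127108, 0.0, 252.37444147275806], [0.0, 370.6030171127108, 192.7617302640098], [0.0, 0.0, 1.0]] {'R': [[-0.0876, -0.9961, 0.0051], [-0.9758, 0.0848, -0.2018], [0.2006, -0.0226, -0.9794]], 't': [0.1298, 0.4625, 0.8967]}
0.0 1.990011 0.9959360758463541
wrist [[287.67993909994266, 0.0, 258.60578260285075], [0.0, 287.67993909994266, 188.66505462803457], [0.0, 0.0, 1.0]] {'mount': [[1.0, -0.0002, 0.0006, -0.0011], [-0.0006, -0.2509, 0.968, -0.158], [-0.0, -0.968, -0.2509, 0.0662], [0.0, 0.0, 0.0, 1.0]]}
0.0 1.4162555 0.9596811930338541
```

View pics/scene0.png

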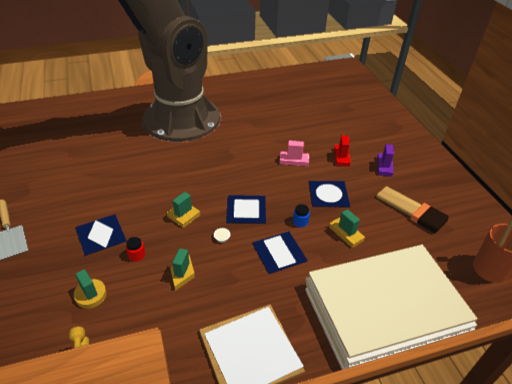

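View pics/top0.png

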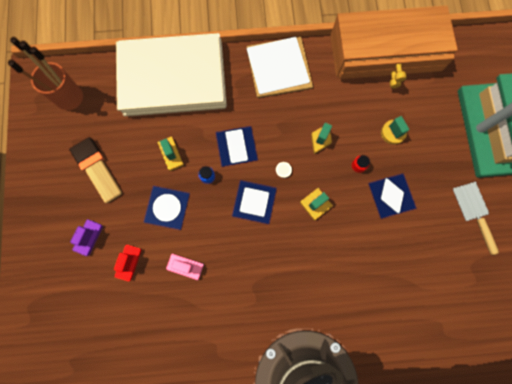

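View pics/wrist0.png

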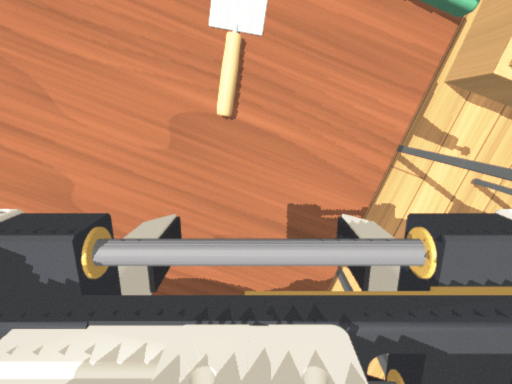

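The top view shows four brass weights with green bars: oblong about (170,153), diamond (321,138), round (396,130) and square (317,203). The cards are oblong (236,146), round (167,207), square (254,202) and diamond (392,195). The jars are at (207,174) and (361,163). The look-alikes are pink (185,266), red (127,262) and purple (87,237), none of them brass and green. I'll enlarge a crop to confirm.

```bash
cat > h.py <<'E'
from rig import robot,camera
import cv2,numpy as np
from scipy.spatial.transform import Rotation as Rot
def cam(n):
    o=robot.get_obs();c=camera(n)
    if n=="wrist":
        M=np.eye(4);M[:3,:3]=Rot.from_quat(o["eef_rot"]).as_matrix();M[:3,3]=o["position"]
        T=np.linalg.inv(M@c["mount"]);c["R"],c["t"]=T[:3,:3],T[:3,3]
    return c
def plane(c,uv,z):
    uv=np.atleast_2d(uv).astype(float);C=-c["R"].T@c["t"]
    d=np.c_[uv,np.ones(len(uv))]@np.linalg.inv(c["intrinsics"]).T@c["R"]
    return C+d*((z-C[2])/d[:,2])[:,None]
def pts(c,mask):
    v,u=np.nonzero(mask&(c["range_z"]>0));d=np.c_[u,v,np.ones(len(u))]@np.linalg.inv(c["intrinsics"]).T*c["range_z"][v,u][:,None]
    return (d-c["t"])@c["R"]
def proj(c,X):
    p=(np.atleast_2d(X)@c["R"].T+c["t"])@c["intrinsics"].T;return p[:,:2]/p[:,2:]
def masks(c):
    h=cv2.cvtColor(c["pixels"],cv2.COLOR_RGB2HSV);H,S,V=[h[...,i].astype(int) for i in range(3)]
    return dict(brass=(H>18)&(H<33)&(S>140)&(V>90),green=(H>55)&(H<95)&(S>100),white=(S<50)&(V>200),card=(H>105)&(H<130)&(S>120)&(V<110))
def comps(m,lo,hi):
    n,l,s,ce=cv2.connectedComponentsWithStats(m.astype(np.uint8));return [(l==i,s[i],ce[i]) for i in range(1,n) if lo<s[i][4]<hi]
E
python3 - <<'E'
from h import *
for n in("top","scene"):
    c=cam(n);m=masks(c)
    crop=c["pixels"][110:240,140:430] if n=="top" else c["pixels"][170:320,60:380]
    cv2.imwrite(f"pics/{n}1.png",cv2.resize(crop,None,fx=2.5,fy=2.5,interpolation=cv2.INTER_CUBIC)[:,:,::-1])
    for k in m:
        for q,s,ce in comps(m[k],40,2500):
            P=pts(c,q);print(n,k,s[4],ce.round(1),np.median(P,0).round(3),"ztop",np.percentile(P[:,2],[5,50,95]).round(4))
E
```

```text
top brass 232 [397.2  76.3] [ 0.75  -0.326  0.069] ztop [0.0323 0.0685 0.0819]
top brass 254 [390.5 134. ] [ 0.606 -0.299  0.015] ztop [0.0056 0.0152 0.0188]
top brass 213 [319.2 140.8] [ 0.603 -0.1    0.015] ztop [0.0056 0.0153 0.021 ]
top brass 302 [171.5 155.7] [0.59  0.293 0.016] ztop [0.0003 0.0157 0.021 ]
top brass 382 [315.  204.4] [ 0.431 -0.071  0.016] ztop [0.0072 0.0155 0.0192]
top green 349 [505.5  87.9] [ 0.672 -0.564  0.118] ztop [0.109  0.1175 0.1204]
top green 1940 [479.1 133.9] [ 0.576 -0.531  0.029] ztop [0.0125 0.0286 0.0319]
top green 221 [398.8 126.7] [ 0.613 -0.308  0.062] ztop [0.03   0.0622 0.0675]
top green 55 [510.  124.7] [ 0.577 -0.557  0.113] ztop [0.1074 0.1126 0.1188]
top green 129 [323.9 132.8] [ 0.61  -0.109  0.065] ztop [0.0381 0.0652 0.0685]
top green 134 [167.2 148.8] [0.601 0.297 0.066] ztop [0.0411 0.0658 0.0683]
top green 134 [318.6 201. ] [ 0.433 -0.073  0.066] ztop [0.0471 0.0656 0.0683]
top white 2433 [277.5  65. ] [ 0.841 -0.015  0.014] ztop [0.0108 0.0137 0.0166]
top white 510 [236.1 145.7] [0.616 0.121 0.003] ztop [0.0003 0.0034 0.0061]
to
[... 2222 characters left out ...]
21.5 234.2] [0.537 0.    0.014] ztop [0.0111 0.0138 0.0164]
scene white 525 [279.3 251.3] [0.618 0.122 0.003] ztop [-0.0002  0.0025  0.0051]
scene white 573 [410.2 342.2] [0.931 0.274 0.044] ztop [0.0422 0.0445 0.0467]
scene card 457 [328.3 194.4] [0.474 0.311 0.002] ztop [-0.0006  0.0022  0.0051]
scene card 506 [245.6 210.1] [0.469 0.081 0.002] ztop [-0.0005  0.0019  0.0048]
scene card 66 [296.3 218. ] [0.546 0.189 0.026] ztop [0.0032 0.0264 0.0429]
scene card 366 [113.7 230. ] [ 0.442 -0.249  0.002] ztop [-0.0008  0.0018  0.0042]
scene card 407 [ 87.1 239.1] [ 0.457 -0.315  0.002] ztop [-0.0004  0.0018  0.0045]
scene card 712 [278.8 252.7] [0.622 0.099 0.002] ztop [-0.0005  0.0022  0.0044]
```

View pics/top1.png

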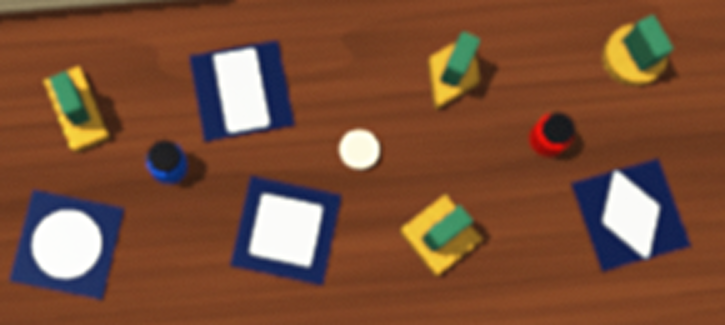

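View pics/scene1.png

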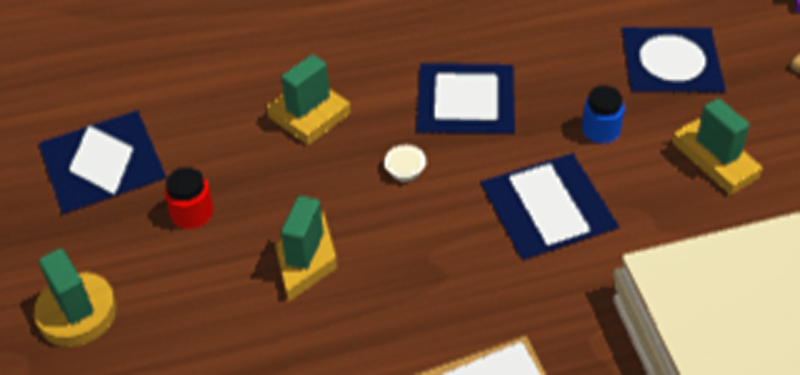

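The crops confirm the identities: the only oblong in brass and green is the weight at top (170,153). The pink, red and purple ones are decoys. Next I'll measure poses from both views.

```bash
cat > m.py <<'E'
from h import *
def rect(XY):
    (cx,cy),(w,h),a=cv2.minAreaRect((XY[:,:2]*1000).astype(np.float32))
    if w<h:w,h,a=h,w,a+90
    return np.array([cx,cy]).round(1),round(w,1),round(h,1),round((a+90)%180-90,1)
def triang(c1,p1,c2,p2):
    P1=c1["intrinsics"]@np.c_[c1["R"],c1["t"]];P2=c2["intrinsics"]@np.c_[c2["R"],c2["t"]]
    X=cv2.triangulatePoints(P1,P2,np.array(p1,float).reshape(2,1),np.array(p2,float).reshape(2,1))[:,0];return X[:3]/X[3]
def topface(c,q,zc):
    # pixels of q near top height, by range
    z=np.zeros(q.shape);v,u=np.nonzero(q&(c["range_z"]>0));P=pts(c,q);k=P[:,2]>zc
    return np.c_[u,v][k]
E
cat > run1.py <<'E'
from m import *
C={n:cam(n) for n in("top","scene")}
for n,c in C.items():
    m=masks(c)
    for q,s,ce in comps(m["white"],300,620):
        P=pts(c,q)
        if not -0.35<np.median(P[:,1])<0.36 or np.median(P[:,2])>.01: continue
        cnt=max(cv2.findContours(q.astype(np.uint8),0,1)[0],key=len)[:,0]
        mu=cv2.moments(cnt.reshape(-1,1,2));X=plane(c,cnt,.003)
        xy=(X[:,:2]*1000).astype(np.float32);M=cv2.moments(xy)
        th=.5*np.degrees(np.arctan2(2*M["mu11"],M["mu20"]-M["mu02"]))
        print(n,"patch",ce.round(0),"cen",round(M["m10"]/M["m00"],1),round(M["m01"]/M["m00"],1),"prin",th.round(1),"rect",rect(X),"mean",pts(c,q)[:,:2].mean(0).round(4))
    for q,s,ce in comps(m["green"],100,400):
        P=pts(c,q)
        if not -0.35<np.median(P[:,1])<0.36: continue
        uv=topface(c,q,.0615);X=plane(c,uv,.066)
        print(n,"bar",ce.round(0),len(uv),rect(X),"mean",(X[:,:2].mean(0)*1000).round(1), "rng z",np.median(P[P[:,2]>.0615][:,2]).round(4))
E
python3 run1.py
```

```text
top patch [236. 146.] cen 616.4 121.0 prin 5.6 rect (array([616.3, 120.9]), 89.1, 44.9, 5.6) mean [0.616 0.121]
top patch [392. 195.] cen 442.4 -282.5 prin 10.0 rect (array([ 442.6, -282.3]), 77.5, 53.0, 43.0) mean [ 0.4422 -0.2825]
top patch [254. 202.] cen 457.2 86.0 prin 59.6 rect (array([457.2,  85.9]), 65.4, 65.3, 72.8) mean [0.457 0.086]
top patch [166. 207.] cen 462.3 318.3 prin -52.2 rect (array([462.7, 318.8]), 70.1, 68.6, -2.7) mean [0.4622 0.3182]
top bar [399. 127.] 119 (array([ 614.9, -311.8]), 41.3, 20.7, 21.0) mean [ 615.2 -311.7] rng z 0.0651
top bar [324. 133.] 101 (array([ 614.1, -111.2]), 40.9, 18.2, -27.6) mean [ 614.6 -111.3] rng z 0.0654
top bar [167. 149.] 111 (array([606.2, 297.4]), 42.1, 18.8, 18.3) mean [605.2 297.7] rng z 0.0657
top bar [319. 201.] 116 (array([434.5, -74.8]), 40.9, 17.8, -57.4) mean [434.6 -74.8] rng z 0.0654
scene patch [329. 193.] cen 462.9 318.8 prin 64.4 rect (array([462.6, 318.7]), 65.4, 65.3, -55.3) mean [0.4629 0.3189]
scene patch [246. 208.] cen 457.7 86.8 prin 74.2 rect (array([458. ,  85.8]), 63.0, 62.7, 72.5) mean [0.4577 0.0867]
scene patch [100. 233.] cen 443.1 -282.2 prin 11.2 rect (array([ 443.2, -282.3]), 77.6, 51.1, -21.3) mean [ 0.4429 -0.2823]
scene patch [279. 251.] cen 616.9 121.7 prin 5.5 rect (array([616.8, 121.7]), 86.9, 43.7, 5.8) mean [0.6177 0.1218]
scene bar [182. 204.] 107 (array([441.7, -75.8]), 43.7, 23.0, -56.7) mean [441.6 -76. ] rng z 0.0646
scene bar [349. 222.] 124 (array([612.2, 298.4]), 44.2, 23.0, 13.5) mean [612.  298.2] rng z 0.0647
scene bar [181. 262.] 149 (array([ 620.7, -111.9]), 44.5, 19.8, -32.1) mean [ 620.4 -112. ] rng z 0.0646
scene bar [ 86. 284.] 172 (array([ 622.6, -312.1]), 44.7, 20.5, 17.6) mean [ 622.4 -312.4] rng z 0.0649
```

```bash
cat > go.py <<'E'
from h import *
import sys
def go(x,y,z,bar=None):
    """bar: world angle (deg) the jaw-normal (bar x) should have. Prints yaw fraction about tool y (do first), then shift in tool axes after it, plus tilt fix."""
    o=robot.get_obs();R=Rot.from_quat(o["eef_rot"]).as_matrix();tz=np.degrees(np.arctan2(R[1,2],R[0,2]))
    print("pos",o["position"].round(4),"toolz az",tz.round(2),"y axis",R[:,1].round(3),"q7",o["joint_pos"].round(2),"F",o["wrist_force"].round(1),"open",round(o["opening"],3),"t",round(o["time_s"],2))
    d=0 if bar is None else (bar-tz+90)%180-90
    # level: desired R with y=down
    a=np.radians(tz+d);Z=np.array([np.cos(a),np.sin(a),0]);Y=np.array([0,0,-1.]);Rd=np.c_[np.cross(Y,Z),Y,Z]
    rv=Rot.from_matrix(R.T@Rd).as_rotvec();s=Rd.T@(np.array([x,y,z])-o["position"])
    print("turn frac",(rv/(np.pi/2)).round(4),"rows>=",int(np.ceil(abs(rv).max()/np.radians(7.1))),"| then shift frac",(s/.25).round(4))
if __name__=="__main__": go(*map(float,sys.argv[1:]))
E
python3 go.py .618 -.312 .20 19
```

```text
pos [ 0.2212 -0.5844  0.2265] toolz az 20.73 y axis [-0.  0. -1.] q7 [ 1.11  0.43  0.02  1.57 -0.01  1.13 -0.08] F [0.7 0.4 0.3] open 1.0 t 0.35
turn frac [ 0.      0.0192 -0.0002] rows>= 1 | then shift frac [-0.5137  0.1062  1.8555]
```

Call:
move_arm(targets=[[-0.04,0.0,0.13,0,0.019,0,0],[-0.04,0.0,0.14,0,0,0,0],[-0.04,0.0,0.14,0,0,0,0],[-0.04,0.0,0.14,0,0,0,0],[-0.04,0.0,0.14,0,0,0,0],[-0.04,0.0,0.14,0,0,0,0],[-0.04,0.0,0.14,0,0,0,0],[-0.04,0.0,0.14,0,0,0,0],[-0.04,0.0,0.14,0,0,0,0],[-0.04,0.0,0.14,0,0,0,0]])

```text
time_s: 1.18
position: [0.5178, -0.3748, 0.2269]
eef_rot: [0.576, -0.411, 0.411, -0.576]
wrist_force: [0.7, -0.9, -0.6]
opening: 0.998
```

```bash
python3 go.py .618 -.312 .20 19
```

```text
pos [ 0.5178 -0.3748  0.2269] toolz az 19.01 y axis [ 0. -0. -1.] q7 [ 0.58  0.46 -0.06  1.53  0.03  1.15 -0.72] F [ 0.7 -0.9 -0.6] open 0.998 t 1.18
turn frac [-0.      0.0001  0.0001] rows>= 1 | then shift frac [-0.1069  0.1075  0.4606]
```

Call:
move_arm(targets=[[-0.03,0.02,0.12,0,0,0,0.3],[-0.03,0.03,0.12,0,0,0,0.3],[-0.03,0.03,0.12,0,0,0,0.3],[-0.02,0.03,0.1,0,0,0,0.3],[0,0,0,0,0,0,0.3],[0,0,0,0,0,0,0.3]])

```text
time_s: 1.68
position: [0.6173, -0.3104, 0.1981]
eef_rot: [-0.576, 0.41, -0.409, 0.577]
wrist_force: [-0.4, -0.6, 0.6]
opening: 0.703
```

```bash
cat > look.py <<'E'
from m import *
import sys
c=cam("wrist");cv2.imwrite(f"pics/{sys.argv[1]}.png",c["pixels"][:,:,::-1]);m=masks(c)
for k in("green","brass","white"):
    for q,s,ce in comps(m[k],250,60000):
        P=pts(c,q)
        if k=="green":
            uv=topface(c,q,.062)
            if len(uv)<100: continue
            X=plane(c,uv,.066);print("bar",ce.round(0),len(uv),rect(X),"mean",(X[:,:2].mean(0)*1000).round(1),"z",np.median(P[P[:,2]>.062][:,2]).round(4))
        else:
            zz=.016 if k=="brass" else .003
            uv=topface(c,q,zz-.006);
            if len(uv)<100: continue
            X=plane(c,uv,zz);print(k,ce.round(0),len(uv),rect(X),"mean",(X[:,:2].mean(0)*1000).round(1),"z",np.median(P[:,2]).round(4))
E
python3 look.py w1; python3 go.py .618 -.312 .20 19
```

```text
bar [ 71. 118.] 789 (array([ 615.2, -114.9]), 43.1, 20.9, -31.2) mean [ 615.4 -114.6] z 0.0658
bar [262. 180.] 680 (array([ 617.4, -312.9]), 41.5, 18.6, 19.8) mean [ 617.8 -313.2] z 0.066
brass [327.  61.] 412 (array([ 767.4, -343. ]), 64.4, 28.9, -23.5) mean [ 757.2 -339.5] z 0.0722
brass [113. 122.] 528 (array([ 620. , -129.9]), 66.0, 25.6, -11.5) mean [ 612.9 -129.4] z 0.0154
brass [279. 176.] 394 (array([ 618.6, -336.6]), 44.6, 18.7, 22.2) mean [ 618.7 -334.8] z 0.0161
brass [140. 252.] 436 (array([ 464.6, -201. ]), 72.4, 23.9, 9.4) mean [ 465.3 -199.3] z 0.2819
brass [375. 251.] 324 (array([ 563.9, -485.5]), 73.0, 19.2, 27.8) mean [ 566.  -486.3] z 0.2803
brass [383. 292.] 1211 (array([ 501. , -473.7]), 408.7, 10.7, -70.8) mean [ 515.8 -521.3] z 0.2903
white [503. 220.] 566 (array([ 660.5, -627. ]), 55.2, 27.0, 31.6) mean [ 658.1 -631.8] z 0.2676
white [203. 280.] 714 (array([ 443.8, -283. ]), 53.4, 43.9, -60.1) mean [ 443.7 -288.3] z 0.004
white [172. 352.] 12835 (array([ 314.5, -280.6]), 546.1, 101.0, -68.1) mean [ 316.5 -257.4] z 0.3117
pos [ 0.6162 -0.3123  0.1987] toolz az 19.07 y axis [-0.001 -0.    -1.   ] q7 [ 0.43  0.57 -0.07  1.42  0.04  1.16 -0.88] F [-0.2 -0.6  0.6] open 0.701 t 1.73
turn frac [ 0.0006  0.0007 -0.0002] rows>= 1 | then shift frac [ 0.0011 -0.0051  0.007 ]
```

View pics/w1.png

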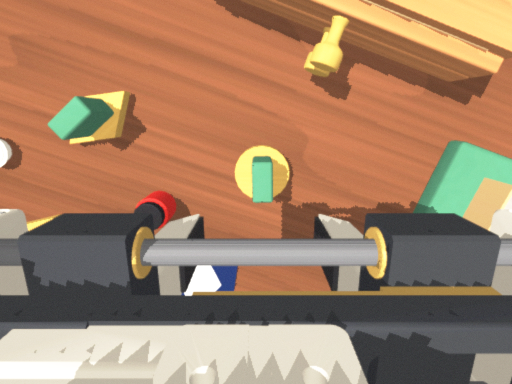

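The picture shows the round weight's disc at about (262,172), with its bar at (262,180) between the fingers. The wrist, top and scene views agree within 2 mm. Going down to grasp.

Call:
move_arm(targets=[[0.004,0.08,0.005,0,-0.008,0,0.3],[0,0.12,0,0,0,0,0.3],[0,0.12,0,0,0,0,0.3],[0,0.12,0,0,0,0,0.3],[0,0.12,0,0,0,0,0.3],[0,0.08,0,0,0,0,0.3],[0,0.04,0,0,0,0,0.3],[0,0,0,0,0,0,0.3],[0,0,0,0,0,0,1],[0,0,0,0,0,0,1]])

```text
time_s: 2.57
position: [0.6187, -0.3141, 0.0312]
eef_rot: [-0.578, 0.406, -0.408, 0.578]
wrist_force: [-0.3, -0.2, -0.5]
opening: 0.605
```

Call:
move_arm(targets=[[0,0,0,0,0,0,1],[0,0,0,0,0,0,1],[0,0,0,0,0,0,1],[0,0,0,0,0,0,1]])

```text
time_s: 2.9
position: [0.6181, -0.3132, 0.0299]
eef_rot: [-0.578, 0.407, -0.407, 0.578]
wrist_force: [0.2, 0.4, -0.2]
opening: 0.315
```

```bash
python3 go.py .618 -.312 .16 19.8
```

```text
pos [ 0.6181 -0.3132  0.0299] toolz az 19.74 y axis [ 0.001 -0.    -1.   ] q7 [ 0.43  0.73 -0.07  1.57  0.06  0.84 -0.88] F [ 0.2  0.4 -0.2] open 0.315 t 2.9
turn frac [-0.0004 -0.0007  0.0004] rows>= 1 | then shift frac [-0.0046 -0.5204  0.0011]
```

Call:
move_arm(targets=[[0,0,0,0,0,0,1],[0,0,0,0,0,0,1],[0,0,0,0,0,0,1],[0,0,0,0,0,0,1]])

```text
time_s: 3.23
position: [0.618, -0.3133, 0.0296]
eef_rot: [0.578, -0.407, 0.407, -0.578]
wrist_force: [-1.5, 0.3, 4.1]
opening: 0.243
```

Call:
move_arm(targets=[[0,-0.04,0,0,0,0,1],[0,-0.08,0,0,0,0,1],[0,-0.1,0,0,0,0,1],[0,-0.1,0,0,0,0,1],[0,-0.1,0,0,0,0,1],[0,-0.1,0,0,0,0,1]])

```text
time_s: 3.73
position: [0.6169, -0.3125, 0.1599]
eef_rot: [0.578, -0.408, 0.406, -0.578]
wrist_force: [-0.0, -0.1, -4.9]
opening: 0.235
```

```bash
python3 go.py .4625 .3185 .16 -35
```

```text
pos [ 0.6169 -0.3125  0.1599] toolz az 19.75 y axis [-0.002  0.001 -1.   ] q7 [ 0.43  0.6  -0.07  1.46  0.04  1.08 -0.87] F [-0.  -0.1 -4.9] open 0.235 t 3.73
turn frac [ 1.300e-03  6.083e-01 -4.000e-04] rows>= 8 | then shift frac [-1.7133e+00 -3.0000e-04 -1.9538e+00]
```

```bash
python3 go.py .4625 .3185 .16 19.8
```

```text
pos [ 0.6169 -0.3125  0.1599] toolz az 19.75 y axis [-0.002  0.001 -1.   ] q7 [ 0.43  0.6  -0.07  1.46  0.04  1.08 -0.87] F [-0.  -0.1 -4.9] open 0.235 t 3.73
turn frac [ 0.0009 -0.0006 -0.001 ] rows>= 1 | then shift frac [-2.5842e+00 -3.0000e-04  2.7380e-01]
```

Call:
move_arm(targets=[[-0.06,0,0.006,0,0,0,1],[-0.12,0,0.013,0,0,0,1],[-0.13,0,0.014,0,0,0,1],[-0.13,0,0.014,0,0,0,1],[-0.13,0,0.014,0,0,0,1],[-0.13,0,0.014,0,0,0,1],[-0.13,0,0.014,0,0,0,1],[-0.13,0,0.014,0,0,0,1],[-0.13,0,0.014,0,0,0,1],[-0.13,0,0.014,0,0,0,1]])

```text
time_s: 4.57
position: [0.5443, -0.0135, 0.1591]
eef_rot: [0.579, -0.407, 0.407, -0.578]
wrist_force: [0.8, 0.1, -4.8]
opening: 0.239
```

Call:
move_arm(targets=[[-0.13,0,0.014,0,0,0,1],[-0.13,0,0.014,0,0,0,1],[-0.13,0,0.014,0,0,0,1],[-0.13,0,0.014,0,0,0,1],[-0.13,0,0.014,0,0,0,1],[-0.13,0,0.014,0,0,0,1],[-0.13,0,0.014,0,0,0,1],[-0.12,0,0.013,0,0,0,1],[-0.06,0,0.006,0,0,0,1],[0,0,0,0,0,0,1]])

```text
time_s: 5.4
position: [0.4787, 0.2564, 0.1593]
eef_rot: [-0.579, 0.406, -0.404, 0.58]
wrist_force: [0.3, 0.6, -4.8]
opening: 0.24
```

```bash
python3 go.py .4625 .3185 .10 19.8
```

```text
pos [0.4787 0.2564 0.1593] toolz az 20.11 y axis [-0.002  0.002 -1.   ] q7 [-0.42  0.39 -0.22  1.84  0.1   0.92 -1.91] F [ 0.3  0.6 -4.8] open 0.24 t 5.4
turn frac [ 0.0005  0.0035 -0.0016] rows>= 1 | then shift frac [-0.2558  0.237   0.0233]
```

Call:
move_arm(targets=[[-0.09,0.04,0.008,0,0.003,-0.001,1],[-0.09,0.05,0.008,0,0,0,1],[-0.07,0.08,0.007,0,0,0,1],[0,0.06,0,0,0,0,1],[0,0,0,0,0,0,1],[0,0,0,0,0,0,1]])

```text
time_s: 5.9
position: [0.4652, 0.3106, 0.101]
eef_rot: [0.579, -0.408, 0.409, -0.576]
wrist_force: [0.2, -0.6, -4.9]
opening: 0.237
```

```bash
python3 go.py .4625 .3185 .0326 19.8
```

```text
pos [0.4652 0.3106 0.101 ] toolz az 19.44 y axis [-0.002 -0.004 -1.   ] q7 [-0.53  0.48 -0.22  1.86  0.14  0.82 -2.05] F [ 0.2 -0.6 -4.9] open 0.237 t 5.9
turn frac [ 0.0019 -0.004   0.0021] rows>= 1 | then shift frac [-0.0333  0.2735  0.0007]
```

Call:
move_arm(targets=[[-0.033,0.06,0,0.002,-0.003,0.002,1],[0,0.08,0,0,0,0,1],[0,0.06,0,0,0,0,1],[0,0.03,0,0,0,0,1],[0,0,0,0,0,0,1],[0,0,0,0,0,0,1]])

```text
time_s: 6.4
position: [0.4638, 0.3196, 0.045]
eef_rot: [-0.577, 0.407, -0.408, 0.579]
wrist_force: [0.1, -0.1, -4.0]
opening: 0.239
```

```bash
python3 go.py .4625 .3185 .0326 19.8
```

```text
pos [0.4638 0.3196 0.045 ] toolz az 19.67 y axis [ 0.003  0.002 -1.   ] q7 [-0.55  0.56 -0.2   1.9   0.17  0.69 -2.08] F [ 0.1 -0.1 -4. ] open 0.239 t 6.4
turn frac [-0.0023 -0.0015 -0.0008] rows>= 1 | then shift frac [ 0.0023  0.0494 -0.0062]
```

Call:
move_arm(targets=[[0,0.015,-0.004,0,0,0,1],[0,0.012,0,0,0,0,1],[0,0.01,0,0,0,0,1],[0,0.006,0,0,0,0,1],[0,0.003,0,0,0,0,1],[0,0,0,0,0,0,1],[0,0,0,0,0,0,1]])

```text
time_s: 6.98
position: [0.4622, 0.3198, 0.0327]
eef_rot: [-0.577, 0.407, -0.407, 0.58]
wrist_force: [-0.2, 0.4, -5.8]
opening: 0.242
```

```bash
python3 go.py .4625 .3185 .0326 19.8
```

```text
pos [0.4622 0.3198 0.0327] toolz az 19.74 y axis [ 0.003  0.003 -1.   ] q7 [-0.56  0.58 -0.2   1.91  0.17  0.67 -2.09] F [-0.2  0.4 -5.8] open 0.242 t 6.98
turn frac [-0.0021 -0.0007 -0.001 ] rows>= 1 | then shift frac [ 0.0054  0.0004 -0.0006]
```

Still bearing the weight, so I'll go down in 0.5–1 mm steps until it unloads.

Call:
move_arm(targets=[[0,0.003,0,0,0,0,1],[0,0.003,0,0,0,0,1],[0,0,0,0,0,0,1],[0,0,0,0,0,0,1]])

```text
time_s: 7.32
position: [0.4623, 0.3199, 0.0325]
eef_rot: [-0.577, 0.406, -0.407, 0.58]
wrist_force: [-3.8, -2.7, 12.2]
opening: 0.24
```

Call:
move_arm(targets=[[0,0.003,0,0,0,0,1],[0,0.0,0,0,0,0,1],[0,0,0,0,0,0,1]])

```text
time_s: 7.57
position: [0.4624, 0.3199, 0.0324]
eef_rot: [-0.577, 0.406, -0.407, 0.58]
wrist_force: [-6.0, -4.5, 22.0]
opening: 0.24
```

Contact is confirmed at TCP z ≈ 32.5 mm (+22 N). I'll ease off 1.5 mm, release and lift away.

Call:
move_arm(targets=[[0,-0.005,0,0,0,0,1],[0,0,0,0,0,0,1],[0,0,0,0,0,0,0.4],[0,0,0,0,0,0,0.4],[0,0,0,0,0,0,0.4],[0,0,0,0,0,0,0.4],[0,0,0,0,0,0,0.4],[0,0,0,0,0,0,0.4]])

```text
time_s: 8.23
position: [0.4622, 0.3198, 0.0315]
eef_rot: [-0.577, 0.407, -0.407, 0.579]
wrist_force: [-1.0, 0.2, -1.1]
opening: 0.584
```

```bash
python3 go.py .4625 .3185 .2 18
```

```text
pos [0.4622 0.3198 0.0315] toolz az 19.73 y axis [ 0.002  0.002 -1.   ] q7 [-0.56  0.58 -0.2   1.91  0.18  0.67 -2.09] F [-1.   0.2 -1.1] open 0.584 t 8.23
turn frac [-0.0019  0.0192 -0.001 ] rows>= 1 | then shift frac [ 5.200e-03 -6.739e-01 -3.000e-04]
```

Call:
move_arm(targets=[[0,-0.05,0,0,0,0,0.4],[0,-0.1,0,0,0,0,0.4],[0,-0.13,0,0,0,0,0.4],[0,-0.13,0,0,0.0,0,0.4],[0,-0.13,0,0,0,0,0.3],[0,-0.13,0,0,0,0,0.3],[0,0,0,0,0,0,0.3]])

```text
time_s: 8.82
position: [0.4642, 0.3217, 0.2056]
eef_rot: [-0.574, 0.406, -0.408, 0.583]
wrist_force: [0.6, 1.1, 0.1]
opening: 0.696
```

```bash
python3 go.py .609 .298 .2 15.5; python3 look.py w2
```

```text
pos [0.4642 0.3217 0.2056] toolz az 19.73 y axis [ 0.01   0.009 -1.   ] q7 [-0.52  0.36 -0.24  1.75  0.1   1.03 -2.02] F [0.6 1.1 0.1] open 0.696 t 8.82
turn frac [-0.0079  0.047  -0.0033] rows>= 1 | then shift frac [0.2459 0.0225 0.5327]
bar [328.  53.] 1030 (array([603.9, 301.3]), 41.5, 21.5, 19.5) mean [604.4 301.2] z 0.0658
bar [260. 183.] 730 (array([460. , 320.2]), 43.7, 21.6, 19.8) mean [460.3 320.1] z 0.069
brass [277. 179.] 424 (array([463.7, 298.3]), 49.4, 18.9, 23.1) mean [463.  299.2] z 0.0191
brass [141. 252.] 462 (array([309.4, 430.5]), 73.7, 24.8, 9.7) mean [309.6 433. ] z 0.29
brass [375. 252.] 420 (array([413., 144.]), 73.8, 22.8, 28.1) mean [414.4 143.1] z 0.2889
brass [413. 291.] 1086 (array([372.1,  91.9]), 277.1, 10.8, -70.1) mean [379.1  69.3] z 0.2977
brass [241. 293.] 258 (array([296.9, 288.5]), 138.4, 3.1, -70.1) mean [296.7 288.8] z 0.2987
white [459. 109.] 2821 (array([614.3, 120.7]), 88.6, 44.8, 5.7) mean [615.6 120.9] z 0.0036
white [503. 218.] 620 (array([513.3,   1.4]), 60.0, 26.1, 31.5) mean [511.9  -3. ] z 0.2753
white [179. 351.] 10955 (array([158.2, 351.1]), 547.9, 98.4, -67.5) mean [164.3 367.6] z 0.3196
```

View pics/w2.png

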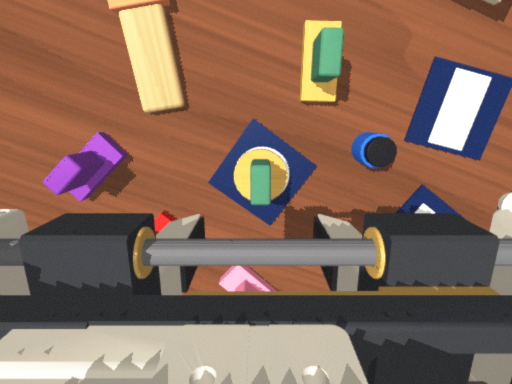

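The image shows the round weight centred on its patch (262,172), with a thin even rim. The oblong weight is at (322,60). I'll move over it.

Call:
move_arm(targets=[[0.03,0.01,0.07,-0.008,0.02,-0.003,0.3],[0.06,0.01,0.13,0,0,0,0.3],[0.06,0,0.13,0,0,0,0.3],[0.06,0,0.12,0,0,0,0.3],[0.02,0,0.08,0,0,0,0.3],[0,0,0,0,0,0,0.3],[0,0,0,0,0,0,0.3]])

```text
time_s: 9.45
position: [0.6057, 0.3052, 0.1911]
eef_rot: [0.576, -0.418, 0.415, -0.567]
wrist_force: [-1.2, -0.4, -0.1]
opening: 0.7
```

```bash
python3 go.py .609 .298 .03 18;python3 look.py w3
```

```text
pos [0.6057 0.3052 0.1911] toolz az 17.85 y axis [-0.01  -0.007 -1.   ] q7 [-0.43  0.57 -0.18  1.45  0.11  1.15 -1.89] F [-1.2 -0.4 -0.1] open 0.7 t 9.45
turn frac [ 0.0077 -0.0016  0.0025] rows>= 1 | then shift frac [0.0315 0.6443 0.0036]
bar [264. 178.] 779 (array([607. , 300.9]), 41.7, 19.2, 18.6) mean [607.6 300.8] z 0.066
bar [209. 279.] 242 (array([475.2, 324.3]), 20.5, 16.5, -72.3) mean [475.3 324.4] z 0.0688
brass [262. 163.] 1266 (array([606.1, 300.7]), 83.8, 38.9, 18.8) mean [614.6 304.2] z 0.0161
brass [140. 252.] 433 (array([458.3, 414.2]), 71.4, 23.4, 9.1) mean [458.1 416.2] z 0.2747
brass [377. 252.] 499 (array([549.1, 131.2]), 72.7, 24.9, 26.8) mean [550.1 128.8] z 0.2748
brass [348. 289.] 1707 (array([501. , 150.8]), 406.8, 41.6, -72.3) mean [490.3 143. ] z 0.2828
white [348.  38.] 18037 (array([789.6, 280. ]), 327.2, 110.1, -89.7) mean [772.7 256.1] z 0.0539
white [406. 186.] 946 (array([638.5, 123.1]), 43.9, 39.0, -84.6) mean [640.6 124. ] z 0.0037
white [ 37. 369.] 766 (array([216. , 518.2]), 134.5, 28.0, -72.4) mean [215.  526.2] z 0.3077
```

View pics/w3.png

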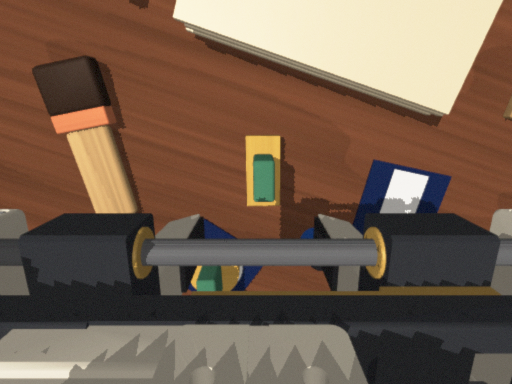

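The wrist view shows the oblong foot (262,170) almost between the fingers: a foot rectangle of 84×39 mm at 18.7°, centre (606.5, 300.8).

```bash
python3 go.py .6066 .3008 .03 18.6
```

```text
pos [0.6046 0.3059 0.1916] toolz az 17.94 y axis [-0.01  -0.007 -1.   ] q7 [-0.43  0.57 -0.18  1.45  0.11  1.15 -1.89] F [-0.2  0.6 -0.8] open 0.704 t 9.5
turn frac [ 0.0077 -0.0073  0.0021] rows>= 1 | then shift frac [0.022  0.6464 0.001 ]
```

Call:
move_arm(targets=[[0.022,0.08,0,0.008,-0.007,0.002,0.3],[0,0.12,0,0,0,0,0.3],[0,0.12,0,0,0,0,0.3],[0,0.12,0,0,0,0,0.3],[0,0.08,0,0,0,0,0.3],[0,0.04,0,0,0,0,0.3],[0,0,0,0,0,0,0.3],[0,0,0,0,0,0,0.3]])

```text
time_s: 10.17
position: [0.6068, 0.3013, 0.0538]
eef_rot: [-0.573, 0.412, -0.413, 0.575]
wrist_force: [0.5, 0.2, 0.6]
opening: 0.695
```

```bash
python3 go.py .6066 .3008 .03 18.6
```

```text
pos [0.6068 0.3013 0.0538] toolz az 18.62 y axis [ 0.003  0.001 -1.   ] q7 [-0.43  0.69 -0.17  1.59  0.15  0.87 -1.91] F [0.5 0.2 0.6] open 0.695 t 10.17
turn frac [-0.0018  0.0002 -0.0001] rows>= 1 | then shift frac [ 0.0017  0.0951 -0.0016]
```

Call:
move_arm(targets=[[0,0.05,0,-0.001,0,0,0.3],[0,0.03,0,0,0,0,0.3],[0,0.015,0,0,0,0,0.3],[0,0,0,0,0,0,1],[0,0,0,0,0,0,1],[0,0,0,0,0,0,1],[0,0,0,0,0,0,1],[0,0,0,0,0,0,1],[0,0,0,0,0,0,1],[0,0,0,0,0,0,1]])

```text
time_s: 11.0
position: [0.6076, 0.3007, 0.0297]
eef_rot: [-0.574, 0.412, -0.413, 0.575]
wrist_force: [0.9, -4.4, 1.6]
opening: 0.244
```

Call:
move_arm(targets=[[0,0,0,0,0,0,1],[0,0,0,0,0,0,1],[0,0,0,0,0,0,1],[0,0,0,0,0,0,1]])

```text
time_s: 11.33
position: [0.6077, 0.3006, 0.0297]
eef_rot: [-0.574, 0.412, -0.413, 0.575]
wrist_force: [0.0, -1.8, 1.8]
opening: 0.243
```

```bash
python3 go.py .6066 .3008 .16 18.6
```

```text
pos [0.6077 0.3006 0.0297] toolz az 18.55 y axis [ 0.002  0.    -1.   ] q7 [-0.43  0.72 -0.17  1.6   0.15  0.83 -1.91] F [ 0.  -1.8  1.8] open 0.243 t 11.33
turn frac [-0.0012 -0.0005  0.0002] rows>= 1 | then shift frac [-0.0022 -0.5212 -0.0039]
```

Call:
move_arm(targets=[[0,-0.04,0,0,0,0,1],[0,-0.08,0,0,0,0,1],[0,-0.1,0,0,0,0,1],[0,-0.1,0,0,0,0,1],[0,-0.1,0,0,0.05,0,1],[0,-0.06,0,0,0.05,0,1],[0,0,0,0,0.043,0,1],[0,0,0,0,0,0,1]])

```text
time_s: 12.0
position: [0.6071, 0.3012, 0.1507]
eef_rot: [-0.523, 0.475, -0.476, 0.524]
wrist_force: [-0.7, 0.5, -6.1]
opening: 0.236
```

```bash
python3 go.py .6166 .1214 .16 5.7
```

```text
pos [0.6071 0.3012 0.1507] toolz az 5.54 y axis [ 0.002  0.001 -1.   ] q7 [-0.46  0.59 -0.13  1.51  0.08  1.04 -2.08] F [-0.7  0.5 -6.1] open 0.236 t 12.0
turn frac [-0.0015 -0.0018 -0.0006] rows>= 1 | then shift frac [ 0.7194 -0.0371 -0.0338]
```

Call:
move_arm(targets=[[0.06,0,-0.003,-0.001,-0.001,0,1],[0.11,0,-0.005,0,0,0,1],[0.13,0,-0.006,0,0,0,1],[0.13,0,-0.006,0,0,0,1],[0.13,0,-0.006,0,0,0,1],[0.11,0.05,-0.005,0,0,0,1],[0.05,0.08,-0.003,0,0,0,1],[0,0.08,0,0,0,0,1],[0,0,0,0,0,0,1],[0,0,0,0,0,0,1]])

```text
time_s: 12.83
position: [0.6152, 0.1205, 0.0955]
eef_rot: [0.526, -0.475, 0.473, -0.524]
wrist_force: [0.2, 1.6, -4.3]
opening: 0.235
```

```bash
python3 go.py .6176 .1214 .0327 5.7
```

```text
pos [0.6152 0.1205 0.0955] toolz az 5.89 y axis [-0.004 -0.    -1.   ] q7 [-0.2   0.57 -0.12  1.7   0.08  0.88 -1.82] F [ 0.2  1.6 -4.3] open 0.235 t 12.83
turn frac [ 0.0029  0.0021 -0.0001] rows>= 1 | then shift frac [-0.0027  0.2511  0.01  ]
```

Call:
move_arm(targets=[[-0.003,0.06,0.01,0.002,0.002,0,1],[0,0.08,0,0,0,0,1],[0,0.04,0,0,0,0,1],[0,0.03,0,0,0,0,1],[0,0.01,0,0,0,0,1],[0,0,0,0,0,0,1],[0,0,0,0,0,0,1]])

```text
time_s: 13.42
position: [0.62, 0.1222, 0.0428]
eef_rot: [-0.523, 0.474, -0.476, 0.525]
wrist_force: [-0.1, -0.5, -5.0]
opening: 0.241
```

```bash
python3 go.py .6176 .1214 .0327 5.7
```

```text
pos [0.62   0.1222 0.0428] toolz az 5.63 y axis [ 0.004  0.001 -1.   ] q7 [-0.2   0.64 -0.11  1.73  0.1   0.77 -1.83] F [-0.1 -0.5 -5. ] open 0.241 t 13.42
turn frac [-0.0026 -0.0007 -0.0003] rows>= 1 | then shift frac [ 0.0022  0.0404 -0.0099]
```

Call:
move_arm(targets=[[0.001,0.012,-0.006,-0.001,0,0,1],[0,0.012,0,0,0,0,1],[0,0.008,0,0,0,0,1],[0,0.005,0,0,0,0,1],[0,0.003,0,0,0,0,1],[0,0,0,0,0,0,1],[0,0,0,0,0,0,1]])

```text
time_s: 14.0
position: [0.618, 0.1213, 0.0326]
eef_rot: [-0.523, 0.475, -0.475, 0.524]
wrist_force: [-5.0, -0.1, 5.2]
opening: 0.239
```

```bash
python3 go.py .6176 .1214 .0327 5.7
```

```text
pos [0.618  0.1213 0.0326] toolz az 5.6 y axis [ 0.002  0.    -1.   ] q7 [-0.21  0.65 -0.11  1.74  0.1   0.75 -1.84] F [-5.  -0.1  5.2] open 0.239 t 14.0
turn frac [-0.001  -0.0011 -0.0001] rows>= 1 | then shift frac [-0.0004 -0.0003 -0.0015]
```

Contact is light (about 10 N of unloading) and the pose is right. Releasing.

Call:
move_arm(targets=[[0,0,0,0,0,0,0.4],[0,0,0,0,0,0,0.4],[0,0,0,0,0,0,0.4],[0,0,0,0,0,0,0.4],[0,0,0,0,0,0,0.4],[0,0,0,0,0,0,0.4],[0,-0.04,0,0,0,0,0.4],[0,-0.1,0,0,0,0,0.4],[0,-0.12,0,0,0,0,0.4],[0,-0.12,0,0,0,0,0.4]])

```text
time_s: 14.83
position: [0.6175, 0.1213, 0.1284]
eef_rot: [-0.524, 0.475, -0.475, 0.524]
wrist_force: [0.2, -0.1, 0.2]
opening: 0.598
```

Call:
move_arm(targets=[[0,-0.12,0,0,0,0,0.3],[0,-0.12,0,0,0,0,0.3],[0,-0.05,0,0,0,0,0.3],[0,0,0,0,0,0,0.3],[0,0,0,0,0,0,0.3]])

```text
time_s: 15.25
position: [0.6182, 0.1215, 0.2008]
eef_rot: [-0.523, 0.474, -0.476, 0.525]
wrist_force: [0.3, -1.0, -1.1]
opening: 0.696
```

```bash
python3 look.py w4; python3 go.py .6165 -.1135 .2 -30.5
```

```text
bar [259. 180.] 747 (array([616.6, 121.7]), 42.8, 19.1, 5.6) mean [617.1 121.8] z 0.069
bar [466. 198.] 758 (array([ 615.8, -109. ]), 41.3, 24.7, -29.5) mean [ 616.3 -109.9] z 0.0662
brass [259. 166.] 1145 (array([615. , 121.7]), 83.0, 38.7, 5.2) mean [623.9 122.1] z 0.0191
brass [441. 184.] 857 (array([ 619.5, -110. ]), 66.1, 53.0, 1.2) mean [ 623.  -104.2] z 0.0159
brass [377. 251.] 483 (array([525.3, -41. ]), 73.3, 23.9, 19.1) mean [527.2 -42.1] z 0.2852
brass [137. 253.] 251 (array([494.9, 268.7]), 71.5, 14.0, -2.4) mean [494.7 269.1] z 0.2862
brass [416. 291.] 943 (array([473.2, -84.9]), 263.6, 10.7, -84.4) mean [ 474.1 -106.5] z 0.2929
white [133.  29.] 14151 (array([768. , 288.7]), 277.2, 71.5, -90.0) mean [762.6 277.7] z 0.0537
white [406.  24.] 6608 (array([799. , -27.4]), 149.7, 53.8, -80.9) mean [797.2 -25.2] z 0.014
white [274. 279.] 1083 (array([467.4,  85.3]), 76.5, 37.3, -84.4) mean [465.7  85.2] z 0.0039
white [ 38. 371.] 677 (array([278. , 421.7]), 126.9, 28.0, -84.4) mean [276.1 427.8] z 0.318
pos [0.6175 0.1212 0.1994] toolz az 5.6 y axis [ 0.001  0.    -1.   ] q7 [-0.2   0.47 -0.12  1.59  0.06  1.09 -1.81] F [-1.6  0.2  0.2] open 0.696 t 15.3
turn frac [-9.000e-04  4.011e-01 -4.000e-04] rows>= 6 | then shift frac [ 0.811  -0.0022  0.4732]
```

View pics/w4.png

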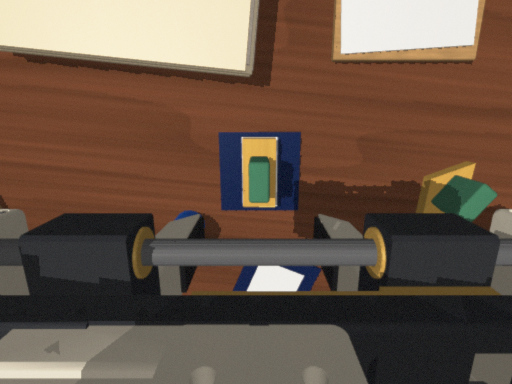

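Oblong sits centred (259,172), foot at 5.2° against the patch's 5.6°. Next is the diamond weight (441,190).

Call:
move_arm(targets=[[0,0,0,0,0.07,0,0.3],[0,0,0,0,0.07,0,0.3],[0,0,0,0,0.07,0,0.3],[0,0,0,0,0.07,0,0.3],[0,0,0,0,0.07,0,0.3],[0.06,0,0.035,0,0.051,0,0.3],[0.12,0,0.07,0,0,0,0.3],[0.13,0,0.076,0,0,0,0.3],[0.13,0,0.076,0,0,0,0.3],[0.13,0,0.076,0,0,0,0.3]])

```text
time_s: 16.13
position: [0.6174, -0.0451, 0.1978]
eef_rot: [-0.352, 0.614, -0.613, 0.351]
wrist_force: [1.1, -0.1, -0.2]
opening: 0.702
```

Call:
move_arm(targets=[[0.13,0,0.076,0,0,0,0.3],[0.1,0,0.06,0,0,0,0.3],[0,0,0,0,0,0,0.3],[0,0,0,0,0,0,0.3]])

```text
time_s: 16.47
position: [0.6175, -0.1131, 0.1978]
eef_rot: [-0.35, 0.615, -0.615, 0.349]
wrist_force: [0.1, 0.7, 0.2]
opening: 0.7
```

```bash
python3 look.py w5; python3 go.py .6165 -.1115 .03 -30.5
```

```text
bar [259. 180.] 733 (array([ 615.8, -112.9]), 42.4, 18.9, -30.8) mean [ 615.7 -112.9] z 0.066
brass [258. 164.] 812 (array([ 619.5, -112.5]), 64.3, 49.1, 1.6) mean [ 623.8 -117.1] z 0.0161
brass [359. 288.] 1412 (array([ 408., -168.]), 333.5, 34.6, 59.1) mean [ 408.1 -151.2] z 0.2889
white [79. 53.] 14959 (array([846.4, -11.1]), 149.7, 149.4, -80.8) mean [834.4  -6.7] z 0.0136
white [437. 205.] 615 (array([ 459.2, -290. ]), 58.5, 26.5, 54.6) mean [ 459.3 -286.9] z 0.004
pos [ 0.6179 -0.1107  0.198 ] toolz az -30.57 y axis [-0.001  0.001 -1.   ] q7 [ 0.04  0.46  0.07  1.61 -0.04  1.08 -1.98] F [ 0.6  0.2 -0.1] open 0.696 t 16.52
turn frac [ 0.0008 -0.0007 -0.0002] rows>= 1 | then shift frac [ 0.0056  0.6719 -0.0031]
```

View pics/w5.png

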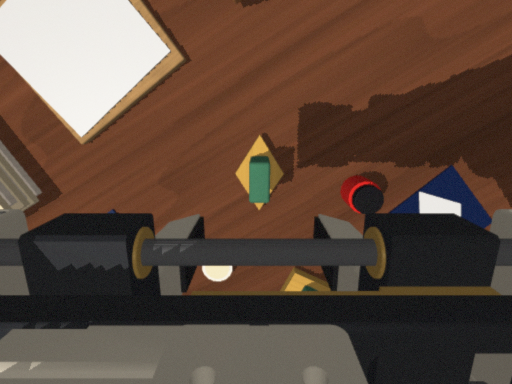

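The diamond weight is at (260,172), corners at (260,135) and (260,210), bar at −30.8°, with the red jar well clear at (360,195). Going down.

Call:
move_arm(targets=[[0.007,0.08,-0.002,0.001,0.003,0,0.3],[0,0.12,0,0,0,0,0.3],[0,0.12,0,0,0,0,0.3],[0,0.12,0,0,0,0,0.3],[0,0.08,0,0,0,0,0.3],[0,0.06,0,0,0,0,0.3],[0,0,0,0,0,0,0.3],[0,0,0,0,0,0,0.3]])

```text
time_s: 17.18
position: [0.6171, -0.1098, 0.0534]
eef_rot: [-0.35, 0.614, -0.614, 0.35]
wrist_force: [0.4, 0.5, 0.5]
opening: 0.697
```

```bash
python3 go.py .6163 -.1127 .03 -30.8
```

```text
pos [ 0.6171 -0.1098  0.0534] toolz az -30.63 y axis [ 0.     0.001 -1.   ] q7 [ 0.05  0.62  0.05  1.74 -0.05  0.78 -1.97] F [0.4 0.5 0.5] open 0.697 t 17.18
turn frac [ 0.      0.0019 -0.0004] rows>= 1 | then shift frac [0.0117 0.0937 0.003 ]
```

Call:
move_arm(targets=[[0.008,0.05,0.003,0,0.002,0,0.3],[0,0.03,0,0,0,0,0.3],[0,0.014,0,0,0,0,0.3],[0,0,0,0,0,0,1],[0,0,0,0,0,0,1],[0,0,0,0,0,0,1],[0,0,0,0,0,0,1],[0,0,0,0,0,0,1],[0,0,0,0,0,0,1],[0,0,0,0,0,0,1]])

```text
time_s: 18.02
position: [0.6176, -0.1138, 0.0311]
eef_rot: [0.348, -0.615, 0.616, -0.349]
wrist_force: [0.2, 0.2, -0.5]
opening: 0.24
```

Call:
move_arm(targets=[[0,0,0,0,0,0,1],[0,0,0,0,0,0,1],[0,0,0,0,0,0,1]])

```text
time_s: 18.27
position: [0.6177, -0.1139, 0.0311]
eef_rot: [0.348, -0.615, 0.616, -0.349]
wrist_force: [-1.8, 0.0, 3.0]
opening: 0.237
```

```bash
python3 go.py .6163 -.1127 .16 10.6
```

```text
pos [ 0.6177 -0.1139  0.0311] toolz az -30.94 y axis [ 0.003 -0.    -1.   ] q7 [ 0.06  0.65  0.05  1.76 -0.05  0.74 -1.97] F [-1.8  0.   3. ] open 0.237 t 18.27
turn frac [-2.100e-03 -4.615e-01 -1.000e-04] rows>= 6 | then shift frac [-0.0055 -0.5157 -0.0045]
```

Call:
move_arm(targets=[[0,-0.04,0,0,0,0,1],[0,-0.08,0,0,0,0,1],[0,-0.1,0,0,0,0,1],[0,-0.1,0,0,-0.06,0,1],[0,-0.1,0,0,-0.07,0,1],[0,-0.08,0,0,-0.07,0,1],[0,0,0,0,-0.07,0,1],[0,0,0,0,-0.07,0,1],[0,0,0,0,-0.07,0,1],[0,0,0,0,-0.05,0,1]])

```text
time_s: 19.1
position: [0.6164, -0.1139, 0.156]
eef_rot: [-0.545, 0.45, -0.451, 0.545]
wrist_force: [-1.1, 0.1, -5.6]
opening: 0.238
```

```bash
python3 go.py .4442 -.2821 .16 10.6
```

```text
pos [ 0.6164 -0.1139  0.156 ] toolz az 10.8 y axis [ 0.002 -0.001 -1.   ] q7 [ 0.18  0.5  -0.12  1.65  0.07  0.99 -1.35] F [-1.1  0.1 -5.6] open 0.238 t 19.1
turn frac [-0.001   0.0022  0.0005] rows>= 1 | then shift frac [ 0.5347 -0.016  -0.8009]
```

Call:
move_arm(targets=[[0.035,0,-0.05,-0.001,0.002,0,1],[0.07,0,-0.1,0,0,0,1],[0.08,0,-0.12,0,0,0,1],[0.08,0,-0.12,0,0,0,1],[0.08,0,-0.12,0,0,0,1],[0.08,0,-0.12,0,0,0,1],[0.07,0,-0.1,0,0,0,1],[0.04,0.04,-0.07,0,0,0,1],[0,0.08,0,0,0,0,1],[0,0.08,0,0,0,0,1]])

```text
time_s: 19.93
position: [0.4426, -0.2832, 0.1061]
eef_rot: [0.542, -0.454, 0.456, -0.542]
wrist_force: [0.5, 0.1, -4.8]
opening: 0.239
```

Call:
move_arm(targets=[[0,0,0,0,0,0,1],[0,0,0,0,0,0,1]])

```text
time_s: 20.1
position: [0.4431, -0.2808, 0.1053]
eef_rot: [0.543, -0.454, 0.453, -0.542]
wrist_force: [-0.3, 0.2, -3.8]
opening: 0.237
```

```bash
python3 go.py .4442 -.2821 .0341 10.6
```

```text
pos [ 0.4431 -0.2808  0.1053] toolz az 10.24 y axis [-0.001  0.001 -1.   ] q7 [ 0.53  0.42 -0.09  1.95  0.05  0.78 -0.98] F [-0.3  0.2 -3.8] open 0.237 t 20.1
turn frac [ 0.0007 -0.004  -0.0005] rows>= 1 | then shift frac [0.0061 0.285  0.0032]
```

Call:
move_arm(targets=[[0.005,0.06,0.003,0,-0.004,0,1],[0,0.08,0,0,0,0,1],[0,0.06,0,0,0,0,1],[0,0.03,0,0,0,0,1],[0,0.015,0,0,0,0,1],[0,0,0,0,0,0,1],[0,0,0,0,0,0,1]])

```text
time_s: 20.68
position: [0.4461, -0.2825, 0.0454]
eef_rot: [-0.544, 0.451, -0.452, 0.544]
wrist_force: [0.1, 0.4, -5.1]
opening: 0.241
```

```bash
python3 go.py .4442 -.2821 .0341 10.6
```

```text
pos [ 0.4461 -0.2825  0.0454] toolz az 10.65 y axis [ 0.002 -0.001 -1.   ] q7 [ 0.52  0.51 -0.08  1.99  0.07  0.64 -0.99] F [ 0.1  0.4 -5.1] open 0.241 t 20.68
turn frac [-0.0013  0.0005  0.0011] rows>= 1 | then shift frac [-0.003   0.0453 -0.007 ]
```

Call:
move_arm(targets=[[-0.002,0.015,-0.005,0,0,0,1],[0,0.012,0,0,0,0,1],[0,0.008,0,0,0,0,1],[0,0.006,0,0,0,0,1],[0,0.003,0,0,0,0,1],[0,0,0,0,0,0,1],[0,0,0,0,0,0,1]])

```text
time_s: 21.27
position: [0.444, -0.2821, 0.034]
eef_rot: [-0.544, 0.451, -0.452, 0.544]
wrist_force: [-2.7, 1.3, 5.9]
opening: 0.238
```

```bash
python3 go.py .4442 -.2821 .0341 10.6
```

```text
pos [ 0.444  -0.2821  0.034 ] toolz az 10.64 y axis [ 0.001 -0.001 -1.   ] q7 [ 0.52  0.52 -0.08  2.01  0.07  0.61 -0.99] F [-2.7  1.3  5.9] open 0.238 t 21.27
turn frac [-0.0007  0.0004  0.0007] rows>= 1 | then shift frac [ 0.0001 -0.0004  0.0007]
```

Light contact. Releasing.

Call:
move_arm(targets=[[0,0,0,0,0,0,0.4],[0,0,0,0,0,0,0.4],[0,0,0,0,0,0,0.4],[0,0,0,0,0,0,0.4],[0,0,0,0,0,0,0.4],[0,0,0,0,0,0,0.4],[0,-0.04,0,0,0,0,0.4],[0,-0.1,0,0,0,0,0.4],[0,-0.12,0,0,0,0,0.4],[0,-0.12,0,0,0,0,0.4]])

```text
time_s: 22.1
position: [0.4435, -0.2816, 0.1299]
eef_rot: [-0.544, 0.451, -0.452, 0.544]
wrist_force: [-1.1, -0.6, 0.5]
opening: 0.599
```

Call:
move_arm(targets=[[0,-0.12,0,0,0,0,0.3],[0,-0.12,0,0,0,0,0.3],[0,-0.05,0,0,0,0,0.3],[0,0,0,0,0,0,0.3],[0,0,0,0,0,0,0.3]])

```text
time_s: 22.52
position: [0.4442, -0.2821, 0.2021]
eef_rot: [-0.544, 0.45, -0.453, 0.544]
wrist_force: [-0.1, 0.2, -0.2]
opening: 0.698
```

```bash
python3 look.py w6; python3 go.py .438 -.0755 .2 -57
```

```text
brass [106. 151.] 714 (array([438.1, -98.4]), 64.2, 44.9, -16.1) mean [430.4 -96.5] z 0.0154
brass [141. 252.] 399 (array([ 308.5, -152.1]), 72.6, 24.2, 0.6) mean [ 308.7 -150.3] z 0.2859
brass [377. 292.] 1150 (array([ 302.9, -427.4]), 415.3, 10.8, -79.5) mean [ 309.4 -471.8] z 0.2945
white [22. 45.] 1225 (array([534.4,   8.7]), 42.2, 41.9, -50.9) mean [534.6   7.9] z 0.0142
white [422. 201.] 410 (array([ 441.4, -499. ]), 31.3, 27.1, -79.4) mean [ 441.5 -498.8] z 0.0034
white [ 11. 219.] 414 (array([315.3,  23.4]), 36.7, 34.0, -0.0) mean [318.  26.] z 0.2734
white [502. 223.] 541 (array([ 429.4, -611.5]), 45.1, 27.5, 23.0) mean [ 431.6 -612.7] z 0.2728
white [178. 228.] 545 (array([ 344. , -191.7]), 64.2, 25.7, -62.9) mean [ 345.9 -191.3] z 0.2246
white [339. 228.] 568 (array([ 383.4, -401.9]), 65.0, 26.7, 84.1) mean [ 385.5 -402. ] z 0.2243
white [262. 254.] 2223 (array([ 328.6, -307.2]), 315.3, 18.0, -79.8) mean [ 328.8 -308.9] z 0.2855
white [169. 279.] 329 (array([ 267. , -188.5]), 43.1, 25.6, 12.3) mean [ 267.9 -187.9] z 0.2622
white [349. 277.] 289 (array([ 315. , -433.2]), 37.5, 26.1, 10.5) mean [ 316.5 -433.4] z 0.2622
white [180. 355.] 13142 (array([ 142.1, -209.4]), 545.2, 104.5, -78.8) mean [ 152.  -184.1] z 0.3159
pos [ 0.4435 -0.2817  0.201 ] toolz az 10.65 y axis [ 0.001 -0.001 -1.   ] q7 [ 0.54  0.3  -0.09  1.84  0.03  0.99 -0.95] F [0.4 0.3 0.1] open 0.699 t 22.57
turn frac [-1.000e-03  7.516e-01  1.000e-04] rows>= 10 | then shift frac [-0.4308  0.004  -0.7039]
```

View pics/w6.png

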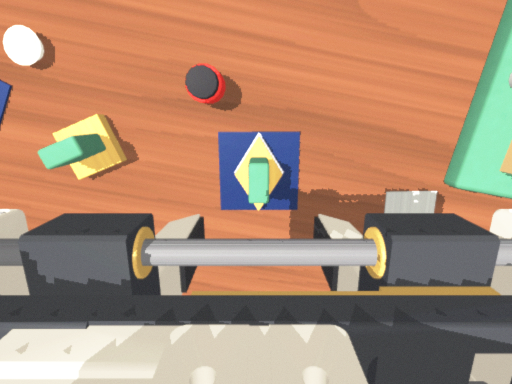

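Diamond is centred on its patch (259,172) and aligned. The square weight is at (95,145). I'll turn and move over it.

Call:
move_arm(targets=[[0,0,0,0,0.076,0,0.3],[0,0,0,0,0.076,0,0.3],[0,0,0,0,0.076,0,0.3],[0,0,0,0,0.076,0,0.3],[0,0,0,0,0.076,0,0.3],[0,0,0,0,0.076,0,0.3],[0,0,0,0,0.076,0,0.3],[0,0,0,0,0.076,0,0.3],[0,0,0,0,0.076,0,0.3],[0,0,0,0,0.067,0,0.3]])

```text
time_s: 23.4
position: [0.443, -0.2814, 0.1995]
eef_rot: [-0.2, 0.679, -0.678, 0.199]
wrist_force: [0.2, -0.1, -0.2]
opening: 0.699
```

```bash
python3 go.py .438 -.0755 .2 -57
```

```text
pos [ 0.443  -0.2814  0.1995] toolz az -57.29 y axis [-0.001  0.001 -1.   ] q7 [ 0.36  0.3   0.14  1.86 -0.05  0.99 -2.06] F [ 0.2 -0.1 -0.2] open 0.699 t 23.4
turn frac [ 0.0007 -0.0033  0.0006] rows>= 1 | then shift frac [-0.4319 -0.0019 -0.7016]
```

Call:
move_arm(targets=[[-0.04,0,-0.06,0,-0.003,0,0.3],[-0.07,0,-0.12,0,0,0,0.3],[-0.08,0,-0.13,0,0,0,0.3],[-0.08,0,-0.13,0,0,0,0.3],[-0.08,0,-0.13,0,0,0,0.3],[-0.08,0,-0.13,0,0,0,0.3],[0,0,0,0,0,0,0.3],[0,0,0,0,0,0,0.3]])

```text
time_s: 24.07
position: [0.4368, -0.0744, 0.1998]
eef_rot: [-0.205, 0.677, -0.677, 0.204]
wrist_force: [-0.3, -0.9, -0.3]
opening: 0.7
```

```bash
python3 look.py w7; python3 go.py .438 -.0755 .03 -57
```

```text
brass [440. 291.] 459 (array([141.6, -72.6]), 160.0, 10.8, 33.5) mean [140.2 -73. ] z 0.2915
white [158. 177.] 887 (array([535.9,   4.5]), 41.9, 41.2, 33.6) mean [535.7   4.3] z 0.0143
white [ 12. 223.] 700 (array([665.8, 164.6]), 39.1, 38.3, -56.5) mean [665.1 164.2] z 0.2709
white [502. 223.] 525 (array([ 128.9, -189.5]), 43.1, 27.3, -44.0) mean [ 128.3 -191.9] z 0.2704
white [178. 228.] 604 (array([479.6,  51. ]), 64.5, 27.2, 49.7) mean [480.9  49.4] z 0.2213
white [339. 228.] 585 (array([301.9, -66.1]), 65.8, 26.6, 17.0) mean [303.8 -67.7] z 0.2218
white [ 13. 281.] 747 (array([634.6, 244.7]), 43.6, 39.5, -56.5) mean [632.5 244.2] z 0.2756
white [169. 280.] 582 (array([451.8, 123.7]), 43.8, 28.6, -56.2) mean [452.3 123.7] z 0.2587
white [348. 278.] 505 (array([247.6, -15.3]), 37.3, 28.2, -56.5) mean [247.8 -15.5] z 0.2593
white [502. 280.] 516 (array([  67.4, -129.8]), 49.3, 27.4, -44.0) mean [  66.8 -132.1] z 0.2753
white [180. 355.] 13184 (array([384.6, 229.5]), 544.2, 104.2, 34.2) mean [412.4 230.8] z 0.3135
white [492. 368.] 1131 (array([-31.5, -14.4]), 63.5, 54.4, 33.4) mean [-30.5 -14.7] z 0.2793
pos [ 0.4369 -0.0762  0.2   ] toolz az -56.55 y axis [-0.001 -0.001 -1.   ] q7 [ 0.04  0.17  0.01  2.03 -0.    0.94 -2.5 ] F [-1.  -0.6 -0. ] open 0.7 t 24.12
turn frac [-0.0002  0.0049  0.0006] rows>= 1 | then shift frac [-0.005   0.6798 -0.    ]
```

View pics/w7.png

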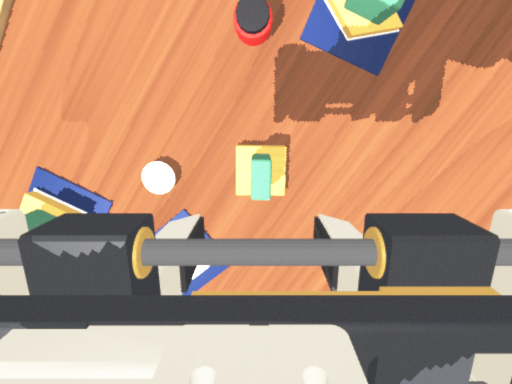

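The lighting got brighter. The square weight is seen at (261,170). I'll loosen the colour mask for it.

```bash
sed -i 's/(H>18)&(H<33)&(S>140)&(V>90)/(H>20)\&(H<36)\&(S>95)\&(V>110)/; s/(H>55)&(H<95)&(S>100)/(H>55)\&(H<95)\&(S>70)/' h.py; python3 look.py w8 | grep -E "bar|brass"; python3 go.py .438 -.0755 .03 -57
```

```text
bar [373.   9.] 282 (array([ 430.4, -272.3]), 34.2, 10.4, 33.5) mean [ 428.1 -276. ] z 0.0679
bar [260. 178.] 750 (array([435.1, -76.7]), 42.6, 20.1, -56.6) mean [435.  -77.2] z 0.0658
brass [365.  24.] 638 (array([ 432.6, -271.6]), 83.3, 29.2, 22.9) mean [ 426.4 -273.6] z 0.019
brass [273. 161.] 596 (array([437.9, -82. ]), 58.6, 46.3, 33.4) mean [428.2 -96.2] z 0.0159
pos [ 0.437  -0.0772  0.2001] toolz az -56.68 y axis [-0.    -0.001 -1.   ] q7 [ 0.04  0.17  0.01  2.03 -0.    0.94 -2.5 ] F [-0.8  0.5  0.3] open 0.702 t 24.17
turn frac [-0.0004  0.0035  0.0006] rows>= 1 | then shift frac [-0.007   0.6803 -0.0037]
```

Call:
move_arm(targets=[[0.003,0.08,-0.003,0,0,0,0.3],[0,0.12,0,0,0,0,0.3],[0,0.12,0,0,0,0,0.3],[0,0.12,0,0,0,0,0.3],[0,0.08,0,0,0,0,0.3],[0,0.06,0,0,0,0,0.3],[0,0,0,0,0,0,0.3],[0,0,0,0,0,0,0.3]])

```text
time_s: 24.83
position: [0.436, -0.0778, 0.0552]
eef_rot: [0.203, -0.677, 0.678, -0.201]
wrist_force: [-0.3, 0.6, 0.1]
opening: 0.7
```

```bash
python3 go.py .4358 -.0768 .03 -56.7
```

```text
pos [ 0.436  -0.0778  0.0552] toolz az -56.8 y axis [-0.001 -0.001 -1.   ] q7 [ 0.05  0.39  0.    2.19 -0.    0.56 -2.51] F [-0.3  0.6  0.1] open 0.7 t 24.83
turn frac [-0.0001 -0.0012  0.001 ] rows>= 1 | then shift frac [-0.0016  0.1008 -0.0038]
```

Call:
move_arm(targets=[[-0.001,0.05,-0.003,0,0,0.001,0.3],[0,0.035,0,0,0,0,0.3],[0,0.016,0,0,0,0,0.3],[0,0,0,0,0,0,1],[0,0,0,0,0,0,1],[0,0,0,0,0,0,1],[0,0,0,0,0,0,1],[0,0,0,0,0,0,1],[0,0,0,0,0,0,1],[0,0,0,0,0,0,1]])

```text
time_s: 25.67
position: [0.4365, -0.0759, 0.0307]
eef_rot: [0.202, -0.677, 0.678, -0.204]
wrist_force: [-1.6, -2.8, 1.1]
opening: 0.244
```

Call:
move_arm(targets=[[0,0,0,0,0,0,1],[0,0,0,0,0,0,1],[0,0,0,0,0,0,1]])

```text
time_s: 25.92
position: [0.4365, -0.0759, 0.0308]
eef_rot: [0.202, -0.677, 0.678, -0.204]
wrist_force: [-1.6, -0.3, 6.0]
opening: 0.239
```

```bash
python3 go.py .4358 -.0768 .16 -17.3
```

```text
pos [ 0.4365 -0.0759  0.0308] toolz az -56.69 y axis [ 0.002  0.    -1.   ] q7 [ 0.05  0.44  0.    2.21 -0.    0.49 -2.51] F [-1.6 -0.3  6. ] open 0.239 t 25.92
turn frac [-0.0013 -0.4377 -0.001 ] rows>= 6 | then shift frac [ 0.0043 -0.517  -0.0017]
```

Gripped at TCP z 30.8 mm. Lifting and turning.

Call:
move_arm(targets=[[0,-0.04,0,0,0,0,1],[0,-0.08,0,0,0,0,1],[0,-0.1,0,0,0,0,1],[0,-0.1,0,0,-0.05,0,1],[0,-0.1,0,0,-0.07,0,1],[0,-0.08,0,0,-0.07,0,1],[0,0,0,0,-0.07,0,1],[0,0,0,0,-0.07,0,1],[0,0,0,0,-0.07,0,1],[0,0,0,0,-0.038,0,1]])

```text
time_s: 26.75
position: [0.4357, -0.0757, 0.1552]
eef_rot: [0.421, -0.568, 0.568, -0.422]
wrist_force: [-0.2, -0.2, -5.4]
opening: 0.238
```

```bash
python3 go.py .4576 .0863 .16 -17.3
```

```text
pos [ 0.4357 -0.0757  0.1552] toolz az -16.89 y axis [ 0.002  0.    -1.   ] q7 [ 0.16  0.23 -0.13  2.08  0.04  0.83 -1.86] F [-0.2 -0.2 -5.4] open 0.238 t 26.75
turn frac [-0.001   0.0046 -0.0005] rows>= 1 | then shift frac [-0.6446 -0.0193 -0.109 ]
```

Call:
move_arm(targets=[[-0.06,0,-0.01,-0.001,0.004,0,1],[-0.11,0,-0.018,0,0,0,1],[-0.13,0,-0.023,0,0,0,1],[-0.13,0,-0.023,0,0,0,1],[-0.12,0,-0.02,0,0,0,1],[-0.09,0.04,-0.015,0,0,0,1],[0,0.08,0,0,0,0,1],[0,0.08,0,0,0,0,1],[0,0,0,0,0,0,1],[0,0,0,0,0,0,1]])

```text
time_s: 27.58
position: [0.4574, 0.0846, 0.1048]
eef_rot: [-0.418, 0.571, -0.57, 0.417]
wrist_force: [-0.9, -0.0, -4.3]
opening: 0.237
```

```bash
python3 go.py .4576 .0863 .0338 -17.3
```

```text
pos [0.4574 0.0846 0.1048] toolz az -17.6 y axis [-0.002 -0.    -1.   ] q7 [-0.14  0.35 -0.2   2.08  0.1   0.73 -2.28] F [-0.9 -0.  -4.3] open 0.237 t 27.58
turn frac [ 0.0014 -0.0034  0.0006] rows>= 1 | then shift frac [-0.0066  0.284  -0.0011]
```

Call:
move_arm(targets=[[-0.006,0.06,-0.001,0.001,-0.003,0,1],[0,0.08,0,0,0,0,1],[0,0.06,0,0,0,0,1],[0,0.03,0,0,0,0,1],[0,0.014,0,0,0,0,1],[0,0,0,0,0,0,1],[0,0,0,0,0,0,1]])

```text
time_s: 28.17
position: [0.4597, 0.0866, 0.0455]
eef_rot: [0.418, -0.569, 0.57, -0.42]
wrist_force: [-0.0, -0.7, -4.3]
opening: 0.241
```

```bash
python3 go.py .4576 .0863 .0338 -17.3
```

```text
pos [0.4597 0.0866 0.0455] toolz az -17.36 y axis [ 0.004  0.    -1.   ] q7 [-0.16  0.44 -0.18  2.13  0.15  0.57 -2.32] F [-0.  -0.7 -4.3] open 0.241 t 28.17
turn frac [-0.0022 -0.0007 -0.001 ] rows>= 1 | then shift frac [ 0.0036  0.047  -0.0077]
```

Call:
move_arm(targets=[[0.001,0.015,-0.005,-0.001,0,0,1],[0,0.012,0,0,0,0,1],[0,0.009,0,0,0,0,1],[0,0.006,0,0,0,0,1],[0,0.004,0,0,0,0,1],[0,0,0,0,0,0,1],[0,0,0,0,0,0,1]])

```text
time_s: 28.75
position: [0.4578, 0.0867, 0.0337]
eef_rot: [0.418, -0.57, 0.57, -0.419]
wrist_force: [-2.9, -0.8, 6.4]
opening: 0.237
```

```bash
python3 go.py .4576 .0863 .0338 -17.3
```

```text
pos [0.4578 0.0867 0.0337] toolz az -17.34 y axis [ 0.001  0.    -1.   ] q7 [-0.17  0.46 -0.18  2.14  0.15  0.55 -2.33] F [-2.9 -0.8  6.4] open 0.237 t 28.75
turn frac [-0.0007 -0.0005 -0.0005] rows>= 1 | then shift frac [ 0.0016 -0.0002 -0.0003]
```

Light contact at the right pose. I'll release and retreat.

Call:
move_arm(targets=[[0,0,0,0,0,0,0.4],[0,0,0,0,0,0,0.4],[0,0,0,0,0,0,0.4],[0,0,0,0,0,0,0.4],[0,0,0,0,0,0,0.4],[0,0,0,0,0,0,0.4],[0,-0.04,0,0,0,0,0.4],[0,-0.1,0,0,0,0,0.4],[0,-0.12,0,0,0,0,0.4],[0,-0.12,0,0,0,0,0.4]])

```text
time_s: 29.58
position: [0.457, 0.0866, 0.1297]
eef_rot: [-0.419, 0.57, -0.569, 0.419]
wrist_force: [0.8, 0.1, -0.3]
opening: 0.603
```

Call:
move_arm(targets=[[0,-0.12,0,0,0,0,0.3],[0,-0.12,0,0,0,0,0.3],[0,-0.05,0,0,0,0,0.3],[0,0,0,0,0,0,0.3],[0,0,0,0,0,0,0.3]])

```text
time_s: 30.0
position: [0.4579, 0.0867, 0.2018]
eef_rot: [0.418, -0.569, 0.57, -0.42]
wrist_force: [0.1, 0.2, -0.1]
opening: 0.7
```

```bash
python3 look.py w9|grep -E "bar|brass"; python3 go.py .4576 .0863 .0338 -17.3
python3 - <<'E'
from h import *
c=cam("scene");cv2.imwrite("pics/scene9.png",cv2.resize(c["pixels"][150:320,60:380],None,fx=2.5,fy=2.5,interpolation=cv2.INTER_CUBIC)[:,:,::-1])
c=cam("top");cv2.imwrite("pics/top9.png",cv2.resize(c["pixels"][110:250,130:430],None,fx=2.6,fy=2.6,interpolation=cv2.INTER_CUBIC)[:,:,::-1])
E
```

```text
bar [176.  35.] 1247 (array([615.1, 121.5]), 44.5, 22.5, 5.6) mean [615.4 121.5] z 0.0686
bar [259. 179.] 793 (array([456.5,  87.1]), 44.0, 21.3, -17.3) mean [456.7  87.1] z 0.0689
brass [198.  44.] 550 (array([619.4, 109.6]), 66.7, 35.0, -10.8) mean [612.1 108.1] z 0.0187
brass [275. 170.] 545 (array([453.5,  78.2]), 46.0, 39.6, -16.1) mean [452.3  67.5] z 0.0192
pos [0.4573 0.0864 0.2007] toolz az -17.35 y axis [ 0.001  0.001 -1.   ] q7 [-0.11  0.22 -0.22  1.97  0.06  0.96 -2.24] F [-0.4 -0.  -0. ] open 0.703 t 30.05
turn frac [-0.0006 -0.0005 -0.0006] rows>= 1 | then shift frac [1.000e-04 6.676e-01 1.400e-03]
```

View pics/w9.png

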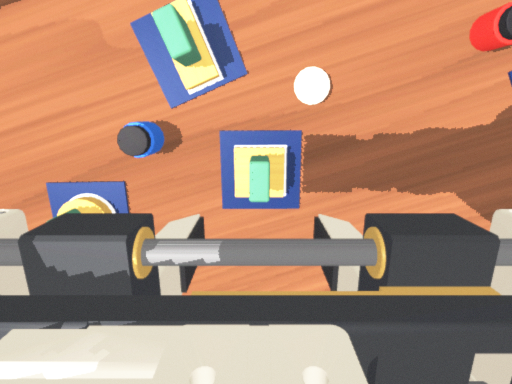

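View pics/scene9.png

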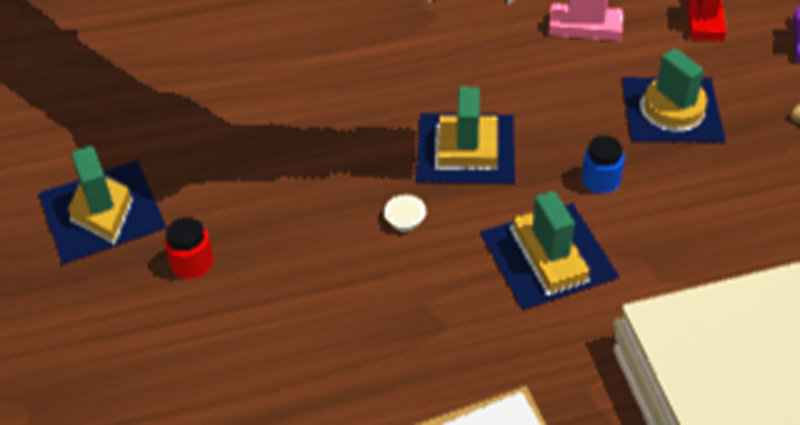

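View pics/top9.png

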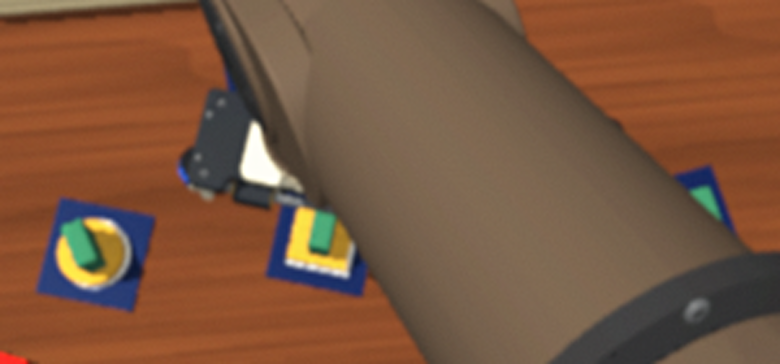

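The views show all four weights upright on their cards: diamond (90,200), square (467,140), oblong (550,250) and round (675,100) in the scene crop. Both jars are standing. One numeric check before handing in.

Run:
```python
from m import *
c=cam("scene");m=masks(c)
cards={"round":(462.6,318.5),"square":(457.5,86.3),"oblong":(616.6,121.4),"diamond":(442.7,-282.4)}
for q,s,ce in comps(m["green"],100,400):
    uv=topface(c,q,.0645)
    if len(uv)<30: continue
    X=plane(c,uv,.069);x=np.array(rect(X)[0])-[3.7,.6]  # same bias as start-of-run scene vs. mean
    n=min(cards,key=lambda k:np.hypot(*(x-cards[k])))
    print(n,"off",(x-cards[n]).round(1),"ang",rect(X)[3],"z",np.median(pts(c,q)[:,2].max()).round(3))
i0=cv2.imread("pics/scene0.png");i1=c["pixels"][:,:,::-1]
for n,(u,v) in {"red":(135,250),"blue":(302,216)}.items():
    t=i0[v-16:v+16,u-14:u+14].copy();r=cv2.matchTemplate(i1[v-30:v+30,u-30:u+30].copy(),t,cv2.TM_CCOEFF_NORMED);l=cv2.minMaxLoc(r);print(n,"px shift",l[3][0]-16,l[3][1]-14,round(l[1],3))
```

```text
round off [ 0.6 -1.5] ang 18.9 z 0.072
square off [ 1.8 -0.4] ang -16.1 z 0.072
diamond off [0.9 0.6] ang 11.0 z 0.071
oblong off [ 1.3 -1.7] ang 4.9 z 0.071
red px shift 0 0 0.999
blue px shift 0 0 1.0
```

```bash
python3 -c "
from rig import workorder;print(workorder.job_done())"
```

```text
the job is handed in; nothing more can be done
None
```

All four brass weights stand on the card with their matching patch, and the job is handed in at about 30 s of the 120 s allowed. No verdict is reported back.

- **Placing:** each weight was located from the top, scene and wrist views, gripped by its bar, set down until it just touched and then released. The round one was pressed harder than the others, with about 27 N of unloading against roughly 10 N.
- **Final check, scene view:** every weight is within about 2.5 mm of its card centre and within about 1.5° of its patch angle. For this I subtracted a 3–4 mm scene-view bias seen at the start, when the top and scene views put the bars about 7 mm apart in x. The wrist views agree, except that the first look at the round weight, taken with the tool slightly tilted, gave about 3 mm.
- **Final check, jars and views:** the jars show no shift in the scene image. The arm hid two of the cards in the last top view, so that view confirms only the round and square weights.

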